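# Sort finished workpieces into the trays by sample

## Task

Sort the five loose workpieces on the left of the worktop into the three shallow trays on the right: each belongs in the tray whose fixed sample piece is of the same kind. Set each one down in the empty bay beside the sample, flat on the tray's floor (the brass bushes standing upright on their flange, nothing stacked or leaning on a rim), and leave the yellow tape measure where it lies.

Things in the scene. Friction and masses are not known exactly. Their poses are not given: they have to be found in the camera images.
- tray_bush: dark sheet-metal tray, fixed, 167 (x) x 106 mm (y), 16 mm high, walls and floor 3 mm. Origin: underside, below the middle of its empty bay, which is 114 (x) x 100 mm (y) inside; x away from the robot, y to its left (within 0.04 rad). Past a 12 mm high divider at +x, centred at x = 82 mm, its fixed sample: a brass turned bush 34 mm high
- tray_block: dark sheet-metal tray, fixed, 167 (x) x 106 mm (y), 16 mm high, walls and floor 3 mm. Origin: underside, below the middle of its empty bay, which is 114 (x) x 100 mm (y) inside; x away from the robot, y to its left (within 0.04 rad). Past a 12 mm high divider at +x, centred at x = 82 mm, its fixed sample: a steel block 20 mm high
- tray_gauge: dark sheet-metal tray, fixed, 167 (x) x 106 mm (y), 16 mm high, walls and floor 3 mm. Origin: underside, below the middle of its empty bay, which is 114 (x) x 100 mm (y) inside; x away from the robot, y to its left (within 0.04 rad). Past a 12 mm high divider at +x, centred at x = 82 mm, its fixed sample: a flat steel slot gauge 8 mm thick
- bush_a: loose plain brass turned bush standing on its flange: flange 38 mm diameter and 13 mm high, above it a neck of 28 mm diameter, 34 mm high over all, bored through. Origin: centre of its underside, z up along its axis. One of two alike.
- bush_b: loose plain brass turned bush standing on its flange: flange 38 mm diameter and 13 mm high, above it a neck of 28 mm diameter, 34 mm high over all, bored through. Origin: centre of its underside, z up along its axis. One of two alike.
- block_a: loose plain steel block, 30 mm (x) by 45 mm (y) by 20 mm high (z). Origin: centre of its underside. One of two alike.
- block_b: loose plain steel block, 30 mm (x) by 45 mm (y) by 20 mm high (z). Origin: centre of its underside. One of two alike.
- gauge: loose flat steel slot gauge: a plate 30 mm (x) by 80 mm (y), 8 mm thick, with a slot 24 mm long (y -12 to +12 mm) and 12 mm deep cut into the middle of its +x edge, so it is 18 mm wide there and 30 mm wide towards both ends. Origin: centre of the 30 x 80 mm outline, on its underside; z up.
- tape_measure: yellow tape measure, 62 x 73 mm and 31 mm high, lying loose on the left among the workpieces; not to be moved. Origin: centre of its underside. (Fixed surroundings: behind the workpieces, from about x = 0.475 m on, stands a tool tray about 65 mm high at its front; a wall with hanging tools rises from about x = 0.65 m; a 165 mm high cabinet lies right of y = -0.51 m.)
Mind the look-alikes: they are no part of the job. What is shaped like the block_a but pink is not meant. What is shaped like the gauge but purple is not meant.

How it is judged:
By the outcome, as a careful person would: the job done as asked, in the order asked, and still so for the second after the job is handed in, with the robot touching nothing.
It also fails if it takes over 131 s, if anything falls off the work surface, if the arm or the gripper's body presses on something with over 40 N, if the wrist force passes 120 N, or if a joint passes its speed limit or range.

## Robot

A 6-joint arm with a two-finger parallel gripper is mounted at the origin on the work surface; the furniture and walls round the work are solid. World frame = base frame: x ahead of the robot, y to its left, z up, the work surface at z = 0. Lengths are in m, angles in rad, forces in N, time in s.
With the tool pointing down it reaches from about 0.425 to 0.95 m from the base axis. Payload 3.5 kg.
Tool frame: the origin (TCP) lies midway between the tips of the shut fingers; the grasp point (between the pads) lies 19 mm behind it; z points along the fingers, y is the line along which they close (so a half turn about z gives the same grasp; the last joint's range is limited). The gripper opens to 85 mm and grips with 20 to 120 N. Pads are 22 mm wide; open, the fingers measure 114 mm over their backs; the gripper's body (76 mm by 85 mm) begins 54 mm behind the grasp point. The pads swing forward as they close: fully open they stand 13 mm farther back than shut.
Start: joints at [1.115, 0.286, 1.577, -0, 1.279, -0.15], TCP at [0.203, 0.644, 0.231] pointing down, gripper open.
Joint ranges: [-2.77, 2.77], [-0.9, 2.22], [0.21, 2.48], [-1.53, 4.67], [0.24, 2.81], [-2.84, 2.84]. Speed limits (rad/s): [2.79, 2.79, 3.14, 3.14, 3.14, 3.14].

## Interface

Orientations are given as a unit quaternion [x, y, z, w].
In Python, from plant import ctrl gives the robot as it stands.
- The arm moves only by the tool send_rows, never from a script. Its argument "series" is a list that holds one entry, the list of rows, each a list of 7 numbers: the shift along the tool's x, y, z in cm, then the turn, a rotation vector about the tool's x, y, z in rad, then the opening, from -1 (shut) to 1 (fully open). In form: [[[x, y, z, rx, ry, rz, jaw], ...]]. A call has 1 to 10 rows; each row shifts and turns the commanded pose from where the row before left it, along the tool's axes as they then stand; what a row does not reach is not made up. A row lasts 1/8 s, in which the tool goes at most 62.5 mm and 10.7 degrees, less where a joint would pass 70% of its speed; a pose out of reach is approached as far as the arm can. A call is refused whole if a number of a shift passes 6.25 or a number of a turn 0.188, either way. A call with a gripper value outside its range is refused whole. The fingers move at their own pace and stop on an object; "force" is the grip in N (left out, the last holds). Time passes only in rows, so rows that do not move let the fingers close. It gives the time, the measured TCP pose, the force, the opening and the grip force at its end, in the units of the state.
- ctrl.get_state(): the state, without advancing time (a new reading comes with each control period).
- ctrl.read_camera(name): name is "scene" or "top" or "wrist"; returns a dict with "img" (384x512x3 uint8, red, green, blue), "fx", "fy", "cx", "cy" (pixels), "R" (3x3) and "t" (3): a world point X has camera coordinates R X + t; the wrist camera has in their place "hand_eye" (4x4, takes a point from camera to tool coordinates, whose origin is the TCP and whose axes are the flange's). Camera axes: x right, y down, z forward; pixel columns grow to the right and rows downward; lengths in m; the calibration is good to about 2 mm. The wrist camera is an equidistant fisheye: a pixel r from the principal point sees the ray r / f radians off the axis. A picture is of the moment at which its call begins: read the wrist's pose just before it. There is no depth.
- ctrl.sign_off(): hands the job in; it is judged then, once.
The state is a dict: "time": time; "qpos": joint angles; "dq": joint speeds; "joint_efforts": joint torques, N m; "eef_pos": TCP position; "tcp_rot": TCP orientation; "contact_force": force on the tool from outside, world axes, zero at the start; "wrist_torque": the same for the moment, N m; "opening": opening from 0.0 (shut) to 1.0 (fully open); "finger_force": force on a finger pad.
Only numpy, scipy, OpenCV 4.12 (cv2) and the standard library are available. Lean on these libraries where they do the work, as an engineer would, in place of code of your own. Each camera call takes 0.05 s, during which the arm holds its last target. There are 200 camera calls.

## Working session

There is one attempt and no reset: what is moved stays moved. The work goes in short steps, Python scripts to look and compute and a tool call to move; the robot and the scene stay as the last step left them, time stands still between calls to the robot, and variables do not carry over. Pictures are saved under pics/ and viewed, at most 15 in all, crops included, and the job is handed in when it is done.

Besides the shell and the picture viewer there is one more tool, called after "Emit:" as name(argument=value, ...), one argument or row to a line, values as JSON. send_rows: Moves the arm, as the interface text tells. Its arguments: {"type":"object","properties":{"series":{"type":"array"},"force":{"type":"number"}},"required":["series"]}

```bash
mkdir -p pics; ls
python3 - <<'E'
from plant import ctrl
import cv2
s=ctrl.get_state();print(s)
for n in("top","scene"):
    c=ctrl.read_camera(n);cv2.imwrite(f"pics/{n}0.png",c["img"][:,:,::-1]);print(n,{k:v for k,v in c.items() if k!="img"})
E
```

```text
pics
{'time': 0.0, 'qpos': array([ 1.11501164e+00,  2.87202612e-01,  1.57819693e+00, -6.35684258e-06,
        1.27862634e+00, -1.50012880e-01]), 'dq': array([-0.00115008,  0.0009918 ,  0.00075946, -0.00123262,  0.00108242,
        0.00011676]), 'joint_efforts': array([ 2.45199453e-04, -4.05980551e+01, -2.92619938e+01, -1.21534349e-04,
        6.05731897e-03, -6.01343316e-06]), 'eef_pos': array([0.20287687, 0.64308509, 0.22991177]), 'tcp_rot': array([ 1.52289981e-01,  9.88335106e-01, -1.16213706e-03, -3.59997853e-04]), 'contact_force': array([ 0.18314077,  0.48048009, -0.34680749]), 'wrist_torque': array([-0.015283  ,  0.00407478,  0.0093585 ]), 'finger_force': 0.0, 'opening': 1.000603564080497}
top {'fx': 355.38328563693887, 'fy': 355.38328563693887, 'cx': 251.5482362531186, 'cy': 193.10985008403486, 'R': array([[ 6.35366930e-04, -9.99987772e-01, -4.90425886e-03],
       [-9.88605666e-01,  1.10104656e-04, -1.50528485e-01],
       [ 1.50527184e-01,  4.94401892e-03, -9.88593508e-01]]), 't': array([0.00386648, 0.33082188, 1.02100914])}
scene {'fx': 362.8095240993492, 'fy': 362.8095240993492, 'cx': 252.75667772289026, 'cy': 194.5156771020271, 'R': array([[-0.69955379, -0.71433722,  0.0186235 ],
       [-0.33620313,  0.30602429, -0.89068322],
       [ 0.63054893, -0.6293421 , -0.45424286]]), 't': array([0.24410244, 0.14825764, 0.85980334])}
```

Run:
```python
import cv2
a=cv2.imread("pics/top0.png");cv2.imwrite("pics/top0b.png",cv2.resize(a,(800,600),interpolation=cv2.INTER_CUBIC))
```

```text
(no output)
```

View pics/top0b.png

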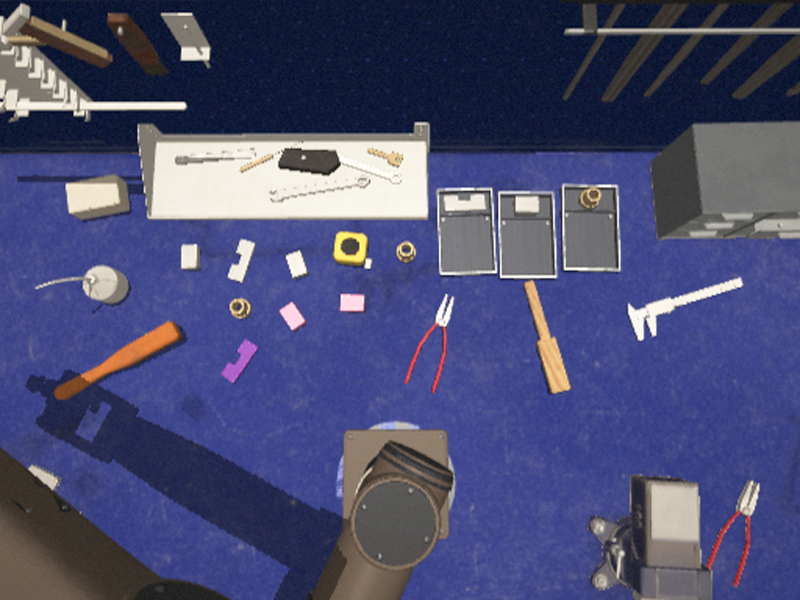

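View pics/scene0.png

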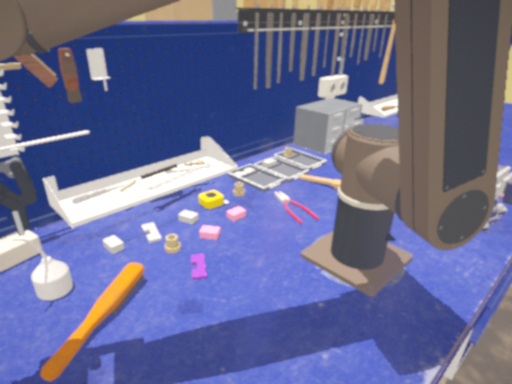

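The top view (800x600 scale) shows two steel blocks at (190,257) and (296,264), the gauge at (241,260), bushes at (240,307) and (405,252), and the tape at (351,249). The pink pieces and the purple one are decoys. The trays are gauge (467,232), block (527,234) and bush (592,227). The scene view agrees.

```bash
cat > h.py <<'E'
import numpy as np, cv2
from scipy.spatial.transform import Rotation as Ro
def cast(c,px,z):
    "pixels (native) of a fixed camera -> world xy at height z"
    px=np.atleast_2d(px).astype(float)
    d=np.c_[(px[:,0]-c["cx"])/c["fx"],(px[:,1]-c["cy"])/c["fy"],np.ones(len(px))]@c["R"]
    o=-c["R"].T@c["t"]; return (o+d*((z-o[2])/d[:,2])[:,None])[:,:2]
def wcast(c,s,px,z):
    "the same for the fisheye wrist camera, s = state read before"
    px=np.atleast_2d(px).astype(float)
    u=np.c_[(px[:,0]-c["cx"])/c["fx"],(px[:,1]-c["cy"])/c["fy"]]
    th=np.linalg.norm(u,axis=1); k=np.where(th>1e-9,np.sin(th)/np.maximum(th,1e-9),1)
    d=np.c_[u*k[:,None],np.cos(th)]
    H=c["hand_eye"]; W=Ro.from_quat(s["tcp_rot"]).as_matrix()
    d=d@(W@H[:3,:3]).T; o=s["eef_pos"]+W@H[:3,3]
    return (o+d*((z-o[2])/d[:,2])[:,None])[:,:2]
E
python3 - <<'E'
from h import *
from plant import ctrl
c=ctrl.read_camera("top")
z={'blk190':((190,257),.02),'gauge':((241,260),.008),'blk296':((296,264),.02),'tape':((351,249),.031),'bushR':((405,252),.034),'bushL':((240,307),.034)}
for n,(p,h) in z.items(): print(n,cast(c,np.array(p)*.64,h).round(3))
for n,q in {'tg':[(438,189),(494,188),(497,272),(440,276)],'tbl':[(499,192),(553,192),(557,277),(499,278)],'tbu':[(563,186),(617,185),(621,269),(565,270)]}.items():print(n,cast(c,np.array(q)*.64,.016).round(3).tolist())
s=ctrl.get_state();w=ctrl.read_camera("wrist")
print({k:v for k,v in w.items() if k!="img"}); cv2.imwrite("pics/w0.png",w["img"][:,:,::-1])
print(-c["R"].T@c["t"])
E
```

```text
blk190 [[0.419 0.394]]
gauge [[0.415 0.299]]
blk296 [[0.405 0.19 ]]
tape [[0.431 0.084]]
bushR [[ 0.425 -0.019]]
bushL [[0.32 0.29]]
tg [[0.556, -0.084], [0.558, -0.194], [0.39, -0.195], [0.382, -0.086]]
tbl [[0.549, -0.203], [0.549, -0.309], [0.38, -0.309], [0.378, -0.198]]
tbu [[0.562, -0.329], [0.563, -0.435], [0.396, -0.432], [0.394, -0.325]]
{'fx': 297.3186396354542, 'fy': 297.3186396354542, 'cx': 257.4231514549234, 'cy': 196.26323257459165, 'hand_eye': array([[-5.24141221e-04, -9.66147071e-01, -2.57991400e-01,
         6.63090738e-02],
       [ 9.99999845e-01, -4.58497400e-04, -3.14604365e-04,
         4.83400201e-04],
       [ 1.85665700e-04, -2.57991525e-01,  9.66147162e-01,
        -1.42912847e-01],
       [ 0.00000000e+00,  0.00000000e+00,  0.00000000e+00,
         1.00000000e+00]])}
[ 0.1733603  -0.00121788  1.05918008]
```

View pics/w0.png

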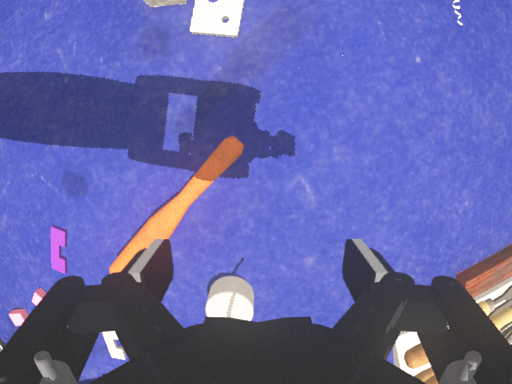

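The wrist camera works: the purple and pink decoys are at lower left, and the fingers sit at about rows 240–300. Next I move above the workpieces to measure them.

Emit:
send_rows(
  series=[
    [[-3.6,-3.3,0,0,0,0,1],[-3.6,-3.3,0,0,0,0,1],[-3.6,-3.3,0,0,0,0,1],[-3.6,-3.3,0,0,0,0,1],[-3.6,-3.3,0,0,0,0,1],[-3.6,-3.3,0,0,0,0,1],[-3.6,-3.3,0,0,0,0,1],[-3.6,-3.3,0,0,0,0,1],[0,0,0,0,0,0,1],[0,0,0,0,0,0,1]],
  ],
  force=60,
)

```text
time: 1.45
eef_pos: [0.3982, 0.3053, 0.2313]
tcp_rot: [0.153, 0.988, 0.0, -0.0]
contact_force: [0.2, -0.5, 0.4]
opening: 0.998
finger_force: 0.0
```

```bash
cat >> h.py <<'E'
def look(ctrl,name):
    s=ctrl.get_state();w=ctrl.read_camera("wrist")
    cv2.imwrite(f"pics/{name}.png",w["img"][:,:,::-1]); np.savez(f"pics/{name}.npz",**w,eef_pos=s["eef_pos"],tcp_rot=s["tcp_rot"]); return s,w
def yaw(s):
    R=Ro.from_quat(s["tcp_rot"]).as_matrix(); return np.arctan2(R[1,1],R[0,1])
def todo(s,xy,z,ps=None):
    "tool-frame shift in cm to the target; turn about tool z to bring tool y to ps (mod pi)"
    R=Ro.from_quat(s["tcp_rot"]).as_matrix()
    d=R.T@(np.r_[xy,z]-s["eef_pos"])*100
    t=None if ps is None else -((ps-yaw(s)+np.pi/2)%np.pi-np.pi/2)
    return d.round(2),t
E
python3 - <<'E'
from h import *
from plant import ctrl
s,w=look(ctrl,"w1");print(s["time"],s["eef_pos"],yaw(s),s["qpos"].round(3))
E
```

```text
1.45 [0.39821741 0.30525822 0.23125144] 1.2643128622327058 [ 0.451 -0.102  1.994  0.     1.25  -0.813]
```

View pics/w1.png

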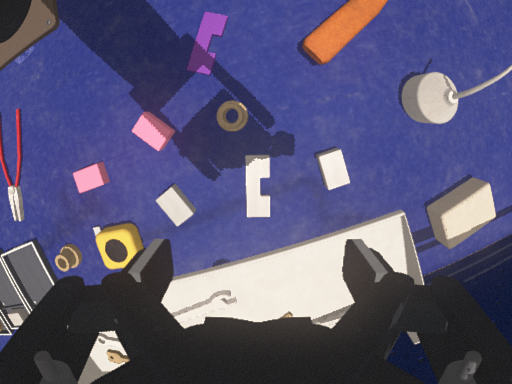

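The wrist view shows the gauge at (258,187), blocks at (333,169) and (175,205), the left bush at (232,115), the right bush at (67,258) and the tape at (119,246). Now I measure them.

```bash
cat >> h.py <<'E'
def load(name): 
    d=dict(np.load(f"pics/{name}.npz")); return d
def comp(mask,px):
    n,l,st,ce=cv2.connectedComponentsWithStats(mask.astype(np.uint8)); 
    ys,xs=np.mgrid[:mask.shape[0],:mask.shape[1]]
    i=np.argmin(np.where(l>0,(xs-px[0])**2+(ys-px[1])**2,1e9)); return (l==l.flat[i]).astype(np.uint8)
def outline(m): return max(cv2.findContours(m,cv2.RETR_EXTERNAL,cv2.CHAIN_APPROX_NONE)[0],key=len)[:,0].astype(float)
def rect(P):
    (c,(a,b),t)=cv2.minAreaRect((P*1000).astype(np.float32))
    if a>b: a,b,t=b,a,t-90   # a short side, direction t ; long dir t+90
    return np.round(np.array(c)/1000,4),round(a,1),round(b,1),round((t+90)%180,1)
E
python3 - <<'E'
from h import *
d=load("w1");im=d["img"].astype(int);hsv=cv2.cvtColor(d["img"],cv2.COLOR_RGB2HSV)
for th in(120,150,185):
  white=(hsv[...,1]<60)&(hsv[...,2]>th)
  for n,p,h in(("blkL",(333,169),.02),("blkR",(175,205),.02),("gauge",(252,187),.008)):
    m=comp(white,p);P=wcast(d,d,outline(m),h);print(th,n,m.sum(),rect(P),"centroid",wcast(d,d,outline(m),h).mean(0).round(4) if 0 else wcast(d,d,np.argwhere(m)[:,::-1],h).mean(0).round(4))
brass=(im[...,0]>im[...,2]+12)&(hsv[...,2]>60)
for n,p in(("bushL",(232,103)),("bushR",(57,263))):
    m=comp(brass,p);o=outline(m);print(n,m.sum(),o.min(0),o.max(0),[cv2.minEnclosingCircle((wcast(d,d,o,h)*1000).astype(np.float32)) for h in(0,.013,.034)])
for p in((258,187),(333,169),(175,205),(232,103),(57,263)):print(p,d["img"][p[1],p[0]],wcast(d,d,p,.01))
E
```

```text
120 blkL 884 (array([0.421 , 0.3978]), 31.2, 46.2, 2.0) centroid [0.4206 0.3977]
120 blkR 796 (array([0.406 , 0.1917]), 32.0, 46.0, 20.0) centroid [0.4059 0.1917]
120 gauge 1343 (array([0.4161, 0.2994]), 30.5, 80.8, 162.9) centroid [0.4152 0.299 ]
150 blkL 854 (array([0.4214, 0.398 ]), 30.6, 45.4, 1.8) centroid [0.4211 0.3979]
150 blkR 759 (array([0.4059, 0.191 ]), 30.6, 45.5, 20.4) centroid [0.4059 0.1911]
150 gauge 1203 (array([0.4174, 0.2991]), 30.4, 78.1, 162.9) centroid [0.4176 0.2986]
185 blkL 803 (array([0.4212, 0.398 ]), 29.4, 44.2, 1.7) centroid [0.4209 0.3979]
185 blkR 717 (array([0.406 , 0.1912]), 29.4, 44.2, 19.5) centroid [0.4059 0.1913]
185 gauge 1157 (array([0.4176, 0.2996]), 29.3, 75.8, 162.9) centroid [0.4181 0.2987]
bushL 612 [217. 101.] [247. 130.] [((321.3633728027344, 296.64398193359375), 19.521886825561523), ((321.8440246582031, 297.6527099609375), 18.84368324279785), ((322.6204528808594, 299.2821960449219), 17.74808120727539)]
bushR 521 [ 55. 244.] [ 81. 271.] [((436.584228515625, -35.38882827758789), 34.00315856933594), ((433.06195068359375, -22.84482192993164), 32.82184982299805), ((427.3720703125, -2.581423759460449), 30.913576126098633)]
(258, 187) [249 241 233] [[0.41645881 0.30068002]]
(333, 169) [246 238 230] [[0.42259098 0.39848469]]
(175, 205) [232 224 214] [[0.40635776 0.18966596]]
(232, 103) [121 105  86] [[0.30715939 0.30231309]]
(57, 263) [227 191 139] [[ 0.43645048 -0.05439776]]
```

Measured: gauge (0.416,0.299) with its long axis at −17°, block L (0.421,0.398) at 2°, block R (0.406,0.191) at 20°. I'll take the gauge first, by its near end.

Emit:
send_rows(
  series=[
    [[0.6,-0.1,5,0,0,-0.01,0.2],[0,0,5,0,0,0,0.2],[0,0,5,0,0,0,0.2],[0,0,3,0,0,0,0.2],[0,0,2,0,0,0,0.2],[0,0,1,0,0,0,0.2],[0,0,0,0,0,0,0.2],[0,0,0,0,0,0,0.2]],
  ],
)

```text
time: 2.5
eef_pos: [0.393, 0.3068, 0.0224]
tcp_rot: [0.147, 0.989, 0.001, 0.001]
contact_force: [0.3, 0.9, 0.0]
opening: 0.597
finger_force: 0.0
```

Run:
```python
from h import *
from plant import ctrl
s,w=look(ctrl,"w2");print(s["eef_pos"],yaw(s),todo(s,(.392,.3065),.002,np.radians(72.9)))
```

```text
[0.39298738 0.30680913 0.02236961] 1.2756278385496664 (array([ 0.09, -0.06,  2.04]), np.float64(0.003282813845800092))
```

View pics/w2.png

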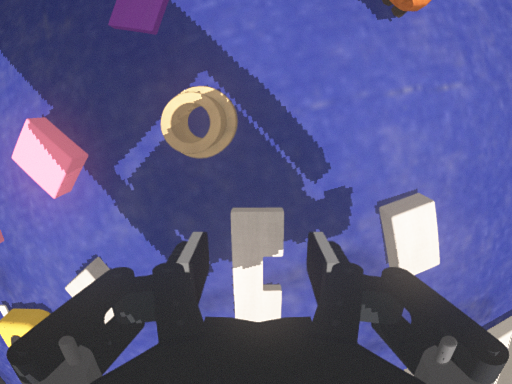

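The gauge's near half (cols 231–283, rows 208–257) lies centred between the fingers. I'll descend and grip.

Emit:
send_rows(
  series=[
    [[0.1,0,1,0,0,0,0.2],[0,0,1,0,0,0,0.2],[0,0,0,0,0,0,0.2],[0,0,0,0,0,0,-1],[0,0,0,0,0,0,-1],[0,0,0,0,0,0,-1],[0,0,0,0,0,0,-1],[0,0,0,0,0,0,-1],[0,0,0,0,0,0,-1]],
  ],
  force=70,
)

```text
time: 3.68
eef_pos: [0.3917, 0.3065, 0.0017]
tcp_rot: [0.147, 0.989, 0.0, 0.0]
contact_force: [-0.1, -0.8, 4.6]
opening: 0.318
finger_force: 69.5
```

Emit:
send_rows(
  series=[
    [[0,0,-4,0,0,0,-1],[0,0,-5,0,0,0,-1],[0,0,-5,0,0,0,-1],[0,0,-5,0,0,0,-1],[-2,-4.7,-2,0,0,0,-1],[-2,-4.7,0,0,0,0,-1],[-2,-4.7,0,0,0,0,-1],[-2,-4.7,0,0,0,0,-1],[-2,-4.7,0,0,0,0,-1],[-2,-4.7,0,0,0,0,-1]],
  ],
)

```text
time: 4.92
eef_pos: [0.4232, 0.0002, 0.2103]
tcp_rot: [0.147, 0.989, 0.0, -0.001]
contact_force: [0.5, 0.2, -1.5]
opening: 0.321
finger_force: 69.6
```

Emit:
send_rows(
  series=[
    [[-2,-4.7,0,0,0,0,-1],[-2,-4.7,0,0,0,0,-1],[-2,-4.7,0,0,0,0,-1],[-2,-4.7,0,0,0,0,-1],[0,0,0,0,0,-0.15,-1],[0,0,0,0,0,-0.15,-1],[0,0,0,0,0,0,-1],[0,0,0,0,0,0,-1]],
  ],
)

```text
time: 5.92
eef_pos: [0.4453, -0.2012, 0.2106]
tcp_rot: [-0.001, 1.0, 0.0, -0.0]
contact_force: [0.2, 0.2, -1.1]
opening: 0.318
finger_force: 69.7
```

Run:
```python
from h import *
from plant import ctrl
s,w=look(ctrl,"w3");print(s["eef_pos"],yaw(s),s["opening"])
```

```text
[ 0.44533714 -0.20118429  0.21064404] 1.5730846229383162 0.3178765693463717
```

View pics/w3.png

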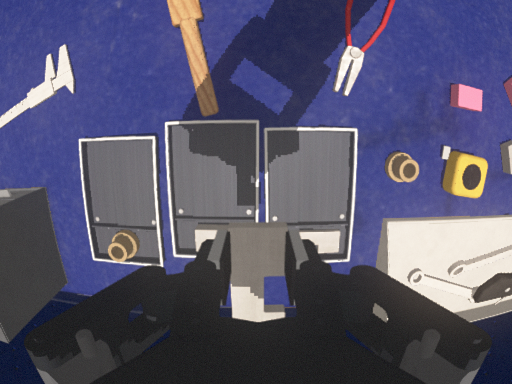

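The held gauge is straight in the jaws, with its slot to +y. Tray rim corners in pixels: gauge (265,129),(357,129),(351,261); block (166,122),(259,122),(174,257); bush (80,140),(158,137),(162,265),(92,264). Right bush is at (403,167).

Run:
```python
from h import *
d=load("w3")
T={"gauge":[(265,129),(357,129),(351,261)],"block":[(259,122),(166,122),(174,257)],"bush":[(158,137),(80,140),(92,264),(162,265)]}
for n,q in T.items():
    P=wcast(d,d,q,.016);a=P[1]-P[0];b=P[2]-P[1]
    u=b/np.linalg.norm(b); mid=(P[0]+P[1])/2
    print(n,P.round(3).tolist(),"w",np.linalg.norm(a).round(4),"l",np.linalg.norm(b).round(4),"ang",np.arctan2(u[1],u[0]).round(3),np.arctan2(abs(a[0])*np.sign(a[0]),abs(a[1])).round(3),"bay",(mid+u*.06).round(4))
hsv=cv2.cvtColor(d["img"],cv2.COLOR_RGB2HSV)
im=d["img"].astype(int);brass=(im[...,0]>im[...,2]+12)&(hsv[...,2]>60)
m=comp(brass,(403,167));o=outline(m);print(m.sum(),o.min(0),o.max(0),[cv2.minEnclosingCircle((wcast(d,d,o,h)*1000).astype(np.float32)) for h in(0,.013,.034)])
```

```text
gauge [[0.391, -0.192], [0.388, -0.084], [0.557, -0.077]] w 0.1079 l 0.1697 ang 0.042 -0.029 bay [ 0.4491 -0.1354]
block [[0.383, -0.199], [0.38, -0.306], [0.551, -0.308]] w 0.1078 l 0.1707 ang -0.012 -0.024 bay [ 0.4415 -0.2532]
bush [[0.397, -0.317], [0.395, -0.428], [0.57, -0.438], [0.564, -0.327]] w 0.1109 l 0.1759 ang -0.059 -0.023 bay [ 0.4561 -0.376 ]
806 [385. 152.] [418. 181.] [((433.0312194824219, -10.760141372680664), 26.60285186767578), ((431.05828857421875, -17.7406005859375), 25.62486457824707), ((427.87127685546875, -29.0167293548584), 24.0450439453125)]
```

Emit:
send_rows(
  series=[
    [[1.2,3.2,0,0,0,-0.02,-1],[1.1,3.1,2,0,0,0,-1],[0,0,5,0,0,0,-1],[0,0,5,0,0,0,-1],[0,0,4,0,0,0,-1],[0,0,2,0,0,0,-1],[0,0,0,0,0,0,-1],[0,0,0,0,0,0,-1]],
  ],
)

```text
time: 6.98
eef_pos: [0.4227, -0.1393, 0.0324]
tcp_rot: [-0.012, 1.0, -0.001, 0.001]
contact_force: [0.3, -0.0, -1.0]
opening: 0.321
finger_force: 69.7
```

Run:
```python
from h import *
from plant import ctrl
s,w=look(ctrl,"w4");print(s["eef_pos"],yaw(s),todo(s,(.422,-.138),.0052,1.58))
```

```text
[ 0.42268742 -0.13927119  0.03240595] 1.594833918312014 (array([0.07, 0.13, 2.72]), np.float64(0.01483391831201386))
```

View pics/w4.png

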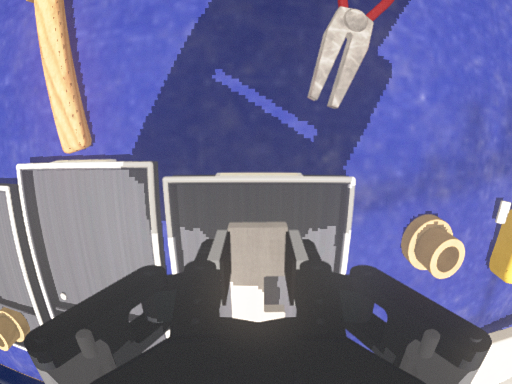

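The gauge is centred over the tray: rim cols 165–353, piece cols 230–288. Lowering and releasing with a small opening.

Emit:
send_rows(
  series=[
    [[0,0,1.5,0,0,0,-1],[0,0,0.8,0,0,0,-1],[0,0,0.4,0,0,0,-1],[0,0,0,0,0,0,-1],[0,0,0,0,0,0,0],[0,0,0,0,0,0,0],[0,0,-2,0,0,0,0],[0,0,-5,0,0,0,0],[0,0,-5,0,0,0,0],[0,0,-5,0,0,0,0]],
  ],
)

```text
time: 8.28
eef_pos: [0.4217, -0.1388, 0.1759]
tcp_rot: [-0.012, 1.0, -0.0, 0.0]
contact_force: [0.9, -1.0, -0.7]
opening: 0.5
finger_force: 0.0
```

Run:
```python
from h import *
from plant import ctrl
d=load("w4");print(wcast(d,d,[(165,180),(353,180)],.016), "blk near",wcast(d,d,[(20,167),(153,164)],.016))
s,w=look(ctrl,"w5");print(s["eef_pos"],yaw(s),s["opening"])
hsv=cv2.cvtColor(w["img"],cv2.COLOR_RGB2HSV);im=w["img"].astype(int);brass=(im[...,0]>im[...,2]+12)&(hsv[...,2]>60)
m=comp(brass,(345,200));o=outline(m);print(m.sum(),o.min(0),o.max(0))
```

```text
[[ 0.39086462 -0.19153544]
 [ 0.38831522 -0.08521046]] blk near [[ 0.38205664 -0.30413905]
 [ 0.38170567 -0.19839239]]
[ 0.42167351 -0.13879046  0.17587196] 1.5948796243506014 0.4999115539931207
1014 [346. 176.] [382. 211.]
```

View pics/w5.png

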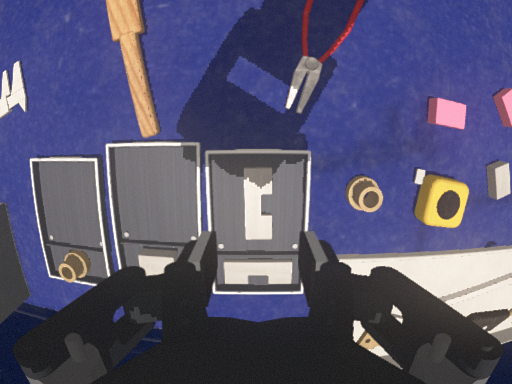

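The gauge lies flat in its bay (rows 167–240, col 258). Next is the right bush.

Emit:
send_rows(
  series=[
    [[-0.2,4,0,0,0,0,0.3],[-0.2,4,0,0,0,0,0.3],[-0.2,3.9,0,0,0,0,0.3],[0,0,4,0,0,0,0.3],[0,0,0,0,0,0,0.3],[0,0,0,0,0,0,0.3]],
  ],
)

```text
time: 9.07
eef_pos: [0.4254, -0.0201, 0.1351]
tcp_rot: [-0.012, 1.0, -0.0, 0.0]
contact_force: [0.7, -0.0, 0.6]
opening: 0.652
finger_force: 0.0
```

```bash
cat >> h.py <<'E'
def bush(d,px,n=""):
    "silhouette of a standing bush: fit axis so that flange-top/base and neck-top circles just cover it"
    hsv=cv2.cvtColor(d["img"],cv2.COLOR_RGB2HSV);im=d["img"].astype(int)
    m=comp((im[...,0]>im[...,2]+12)&(hsv[...,2]>50),px);o=outline(m)
    from scipy.optimize import least_squares
    D=[(wcast(d,d,o,h),r) for h,r in((0,.019),(.013,.019),(.034,.014))]
    f=lambda c:np.min([np.linalg.norm(P-c,axis=1)-r for P,r in D],axis=0)
    r=least_squares(f,D[1][0].mean(0),loss="soft_l1",f_scale=.001)
    return r.x.round(4),np.abs(r.fun).mean().round(5),m.sum(),o.min(0),o.max(0)
E
python3 - <<'E'
from h import *
from plant import ctrl
s,w=look(ctrl,"w6");d=load("w6");print(s["eef_pos"],yaw(s),s["qpos"].round(2))
print(bush(d,(258,190)));print("L from w1",bush(load("w1"),(232,103)),bush(load("w2"),(200,90)),"R w5",bush(load("w5"),(355,200)))
E
```

```text
[ 0.42537813 -0.02013281  0.1350587 ] 1.5944096111411268 [-0.29 -0.18  2.25 -0.    1.07 -1.88]
(array([ 0.4322, -0.0194]), np.float64(0.00064), np.uint64(1269), array([237., 176.]), array([277., 220.]))
L from w1 (array([0.3218, 0.2975]), np.float64(0.00083), np.uint64(612), array([217., 101.]), array([247., 130.])) (array([0.3219, 0.2974]), np.float64(0.00037), np.uint64(3754), array([161.,  86.]), array([236., 157.])) R w5 (array([ 0.432 , -0.0191]), np.float64(0.00088), np.uint64(1014), array([346., 176.]), array([382., 211.]))
```

View pics/w6.png

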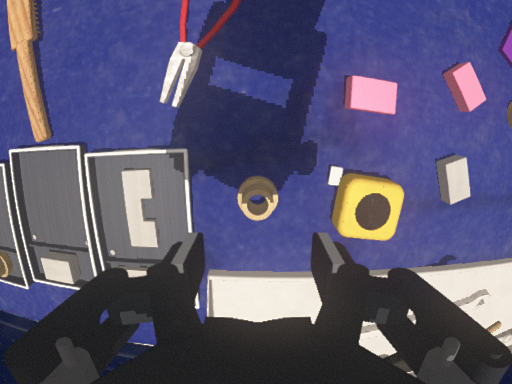

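The bush at (258,198) is clear of the tape (from col 333). Two views agree on (0.432,−0.019).

Emit:
send_rows(
  series=[
    [[-0.7,0.1,4,0,0,0,0.3],[0,0,4,0,0,0,0.3],[0,0,3,0,0,0,0.3],[0,0,2.1,0,0,0,0.3],[0,0,0,0,0,0,0.3],[0,0,0,0,0,0,-1],[0,0,0,0,0,0,-1],[0,0,0,0,0,0,-1],[0,0,0,0,0,0,-1],[0,0,0,0,0,0,-1]],
  ],
  force=60,
)

```text
time: 10.38
eef_pos: [0.4336, -0.0192, 0.0054]
tcp_rot: [-0.012, 1.0, -0.001, 0.002]
contact_force: [-2.0, -0.5, 6.2]
opening: 0.394
finger_force: 59.5
```

Emit:
send_rows(
  series=[
    [[0,0,-5,0,0,0,-1],[0,0,-5,0,0,0,-1],[-0.5,-4.5,-2,0,0,0.03,-1],[-0.5,-4.5,0,0,0,0,-1],[-0.5,-4.5,0,0,0,0,-1],[-0.5,-4.5,0,0,0,0,-1],[-0.5,-4.5,0,0,0,0,-1],[-0.5,-4.5,0,0,0,0,-1],[-0.5,-4.5,0,0,0,0,-1],[-0.5,-4.5,0,0,0,0,-1]],
  ],
)

```text
time: 11.62
eef_pos: [0.4713, -0.3802, 0.124]
tcp_rot: [0.003, 1.0, -0.0, 0.0]
contact_force: [0.0, 0.2, -1.3]
opening: 0.394
finger_force: 60.3
```

Emit:
send_rows(
  series=[
    [[0,0,3,0,0,0,-1],[0,0,3,0,0,0,-1],[0,0,2,0,0,0,-1],[0,0,0,0,0,0,-1],[0,0,0,0,0,0,-1]],
  ],
)

```text
time: 12.25
eef_pos: [0.4719, -0.3792, 0.0447]
tcp_rot: [0.003, 1.0, -0.001, 0.001]
contact_force: [0.4, -0.4, -0.5]
opening: 0.393
finger_force: 60.3
```

Run:
```python
from h import *
from plant import ctrl
s,w=look(ctrl,"w7");print(s["eef_pos"],yaw(s),todo(s,(.481,-.379),.0085,1.56))
```

```text
[ 0.47188997 -0.3791986   0.04466905] 1.5652738735745513 (array([-0.91,  0.03,  3.62]), np.float64(0.005273873574551224))
```

View pics/w7.png

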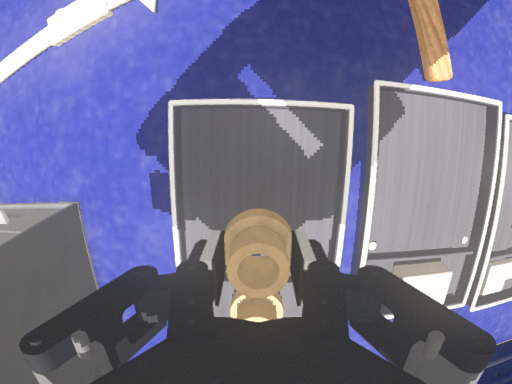

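The bush is held upright at (258,255), centred between the rims (cols 170–352).

Run:
```python
from h import *
d=load("w7");print(wcast(d,d,[(170,103),(352,106)],.016))
```

```text
[[ 0.39487226 -0.42916667]
 [ 0.39704111 -0.32251157]]
```

Emit:
send_rows(
  series=[
    [[-0.9,0.1,1,0,0,0,-1],[0,0,1.5,0,0,0,-1],[0,0,0.7,0,0,0,-1],[0,0,0.4,0,0,0,-1],[0,0,0,0,0,0,-1],[0,0,0,0,0,0,-1]],
  ],
)

```text
time: 13.05
eef_pos: [0.4798, -0.3772, 0.0084]
tcp_rot: [0.003, 1.0, 0.001, -0.001]
contact_force: [-3.0, 3.7, 8.4]
opening: 0.393
finger_force: 61.5
```

Emit:
send_rows(
  series=[
    [[0,0,0,0,0,0,0.2],[0,0,0,0,0,0,0.2],[0,0,0,0,0,0,0.2],[0,0,-3,0,0,0,0.2],[0,0,-5,0,0,0,0.2],[0,0,-5,0,0,0,0.2],[0.3,4.8,0,0,0,0,0.3],[0.3,4.8,0,0,0,0,0.3],[0.3,4.8,0,0,0,0,0.3],[0.3,4.8,0,0,0,0,0.3]],
  ],
)

```text
time: 14.3
eef_pos: [0.469, -0.1842, 0.1373]
tcp_rot: [0.003, 1.0, -0.0, 0.0]
contact_force: [-0.4, 0.8, -0.1]
opening: 0.653
finger_force: 0.0
```

Emit:
send_rows(
  series=[
    [[0.3,4.8,0,0,0,0,0.3],[0.3,4.8,0,0,0,0,0.3],[0.3,4.8,0,0,0,0,0.3],[0.3,4.8,0,0,0,0,0.3],[0.3,4.8,0,0,0,0,0.3],[0.3,4.8,0,0,0,0,0.3],[2.5,4,0,0,0,0,0.3],[2.5,4,0,0,0,0,0.3],[2.5,4,0,0,0,0,0.3],[2.5,4,0,0,0,0,0.3]],
  ],
)

```text
time: 15.55
eef_pos: [0.353, 0.2643, 0.1374]
tcp_rot: [0.003, 1.0, 0.0, 0.0]
contact_force: [0.4, 0.1, -0.2]
opening: 0.65
finger_force: 0.0
```

Emit:
send_rows(
  series=[
    [[2.5,3.6,0,0,0,0,0.3],[0,0,0,0,0,0,0.3],[0,0,0,0,0,0,0.3]],
  ],
)

```text
time: 15.92
eef_pos: [0.3292, 0.2991, 0.1373]
tcp_rot: [0.003, 1.0, -0.0, 0.0]
contact_force: [-0.6, 0.4, -1.2]
opening: 0.652
finger_force: 0.0
```

Run:
```python
from h import *
from plant import ctrl
s,w=look(ctrl,"w8");print(s["eef_pos"],yaw(s),s["qpos"].round(2),todo(s,(.3219,.2974),.005)); d=load("w8");print(bush(d,wcast.__name__ and (257,190)))
```

```text
[0.32917652 0.2990595  0.137302  ] 1.565561648395115 [ 0.51 -0.13  2.21 -0.    1.07 -1.06] (array([ 0.73, -0.17, 13.23]), None)
(array([0.322 , 0.2975]), np.float64(0.00071), np.uint64(1201), array([235., 162.]), array([275., 204.]))
```

Emit:
send_rows(
  series=[
    [[0.7,-0.2,4,0,0,0,0.3],[0,0,4,0,0,0,0.3],[0,0,3,0,0,0,0.3],[0,0,2.2,0,0,0,0.3],[0,0,0,0,0,0,0.3],[0,0,0,0,0,0,-1],[0,0,0,0,0,0,-1],[0,0,0,0,0,0,-1],[0,0,0,0,0,0,-1],[0,0,0,0,0,0,-1]],
  ],
)

```text
time: 17.23
eef_pos: [0.3234, 0.2975, 0.0068]
tcp_rot: [0.002, 1.0, 0.0, 0.001]
contact_force: [-0.6, -3.8, 6.1]
opening: 0.395
finger_force: 59.8
```

Emit:
send_rows(
  series=[
    [[0,0,-4,0,0,0,-1],[0,0,-5,0,0,0,-1],[0,0,-4,0,0,0,-1],[-2.5,-4,0,0,0,0,-1],[-2.5,-4,0,0,0,0,-1],[-2.5,-4,0,0,0,0,-1],[-2.5,-4,0,0,0,0,-1],[-2.5,-4,0,0,0,0,-1],[0.2,-4.7,0,0,0,0,-1],[0.2,-4.7,0,0,0,0,-1]],
  ],
)

```text
time: 18.48
eef_pos: [0.4412, 0.0014, 0.1352]
tcp_rot: [0.003, 1.0, 0.0, 0.0]
contact_force: [0.7, 0.6, 0.4]
opening: 0.394
finger_force: 60.1
```

Emit:
send_rows(
  series=[
    [[0.2,-4.7,0,0,0,0,-1],[0.2,-4.7,0,0,0,0,-1],[0.2,-4.7,0,0,0,0,-1],[0.2,-4.7,0,0,0,0,-1],[0.2,-4.7,0,0,0,0,-1],[0.2,-4.7,0,0,0,0,-1],[0.2,-4.7,0,0,0,0,-1],[0.2,-4.7,0,0,0,0,-1],[0,0,0,0,0,0,-1],[0,0,0,0,0,0,-1]],
  ],
)

```text
time: 19.73
eef_pos: [0.4229, -0.3725, 0.1347]
tcp_rot: [0.003, 1.0, 0.001, -0.0]
contact_force: [-0.5, 0.4, -2.2]
opening: 0.39
finger_force: 60.2
```

Emit:
send_rows(
  series=[
    [[0,0,3,0,0,0,-1],[0,0,3,0,0,0,-1],[0,0,2,0,0,0,-1],[0,0,0,0,0,0,-1],[0,0,0,0,0,0,-1]],
  ],
)

```text
time: 20.35
eef_pos: [0.4239, -0.3737, 0.0564]
tcp_rot: [0.003, 1.0, -0.001, 0.001]
contact_force: [0.4, 0.3, -1.9]
opening: 0.39
finger_force: 60.2
```

Run:
```python
from h import *
from plant import ctrl
s,w=look(ctrl,"w9");print(s["eef_pos"],yaw(s),todo(s,(.429,-.376),.0095,1.56))
```

```text
[ 0.42387759 -0.37366321  0.05642963] 1.5655213816757532 (array([-0.51, -0.22,  4.69]), np.float64(0.005521381675753112))
```

View pics/w9.png

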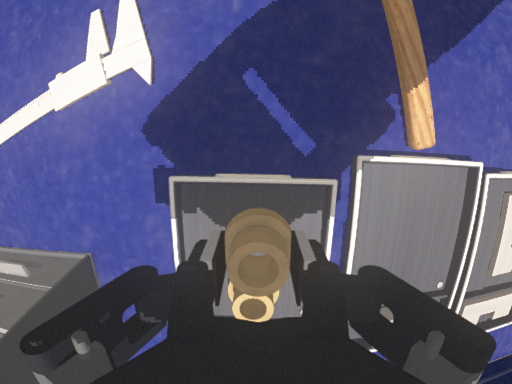

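The held bush is at (258,250), with the first bush standing behind it at (254,295). Both are clear, so I lower it.

Emit:
send_rows(
  series=[
    [[-0.3,-0.2,1.5,0,0,0,-1],[0,0,1.5,0,0,0,-1],[0,0,1,0,0,0,-1],[0,0,0.6,0,0,0,-1],[0,0,0,0,0,0,-1],[0,0,0,0,0,0,-1]],
  ],
)

```text
time: 21.15
eef_pos: [0.426, -0.3751, 0.0098]
tcp_rot: [0.003, 1.0, 0.001, -0.001]
contact_force: [-2.8, 3.4, 5.1]
opening: 0.394
finger_force: 61.1
```

Emit:
send_rows(
  series=[
    [[0,0,0,0,0,0,0.2],[0,0,0,0,0,0,0.2],[0,0,0,0,0,0,0.2],[0,0,-3,0,0,0,0.2],[0,0,-5,0,0,0,0.2],[0,0,-5,0,0,0,0.2],[-0.3,4.7,0,0,0,0,0.2],[-0.3,4.7,0,0,0,0,0.2],[-0.3,4.7,0,0,0,0,0.2],[-0.3,4.7,0,0,0,0,0.2]],
  ],
)

```text
time: 22.4
eef_pos: [0.4392, -0.1861, 0.1394]
tcp_rot: [0.003, 1.0, -0.0, 0.0]
contact_force: [0.7, 0.5, -0.0]
opening: 0.598
finger_force: 0.0
```

Emit:
send_rows(
  series=[
    [[-0.3,4.7,0,0,0,0,0.2],[-0.3,4.7,0,0,0,0,0.2],[-0.3,4.7,0,0,0,0,0.2],[-0.3,4.7,0,0,0,0,0.2],[1.1,4.8,0,0,0,0,0.2],[1.1,4.8,0,0,0,0,0.2],[1.1,4.8,0,0,0,0,0.2],[1.1,4.8,0,0,0,0,0.2],[0,0,0,0,0,-0.178,0.2],[0,0,0,0,0,-0.178,0.2]],
  ],
)

```text
time: 23.65
eef_pos: [0.4091, 0.1936, 0.1393]
tcp_rot: [-0.178, 0.984, -0.0, 0.0]
contact_force: [0.5, -0.2, -0.5]
opening: 0.601
finger_force: 0.0
```

Emit:
send_rows(
  series=[
    [[0,0,0,0,0,0,0.2],[0,0,0,0,0,0,0.2]],
  ],
)

```text
time: 23.9
eef_pos: [0.4095, 0.1926, 0.1393]
tcp_rot: [-0.173, 0.985, -0.0, 0.0]
contact_force: [-0.5, 0.7, -0.4]
opening: 0.595
finger_force: 0.0
```

```bash
cat >> h.py <<'E'
def block(d,px,h=.02,th=150):
    hsv=cv2.cvtColor(d["img"],cv2.COLOR_RGB2HSV)
    m=comp((hsv[...,1]<60)&(hsv[...,2]>th),px);o=outline(m);return rect(wcast(d,d,o,h)),m.sum(),o.min(0),o.max(0)
E
python3 - <<'E'
from h import *
from plant import ctrl
s,w=look(ctrl,"w10");d=load("w10");print(s["eef_pos"],yaw(s),todo(s,(.406,.1911),.005,np.radians(110.2)))
for th in(120,150,180):print(block(d,(257,180),.02,th))
E
```

```text
[0.40948606 0.19260672 0.13929265] 1.9181675859925018 (array([ 0.38, -0.02, 13.43]), np.float64(-0.005185249705249362))
((array([0.4062, 0.1911]), 29.6, 43.9, 19.9), np.uint64(1579), array([240., 164.]), array([272., 211.]))
((array([0.417, 0.195]), 21.0, 29.5, 109.9), np.uint64(675), array([240., 189.]), array([272., 211.]))
((array([0.4173, 0.1945]), 21.0, 28.7, 110.6), np.uint64(656), array([240., 189.]), array([271., 211.]))
```

View pics/w10.png

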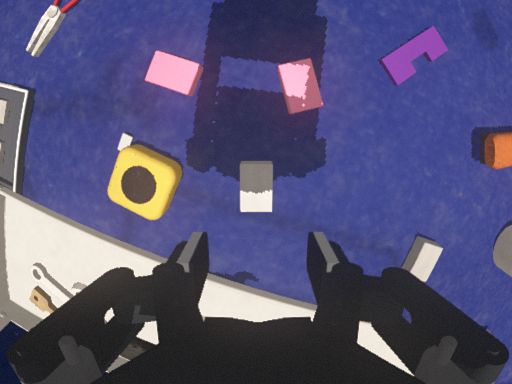

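The block (240–272, 161–211) is aligned with the jaws and the tape is clear. I'll grip it.

Emit:
send_rows(
  series=[
    [[0.3,0,4,0,0,0,0.2],[0,0,4,0,0,0,0.2],[0,0,3,0,0,0,0.2],[0,0,2.4,0,0,0,0.2],[0,0,0,0,0,0,0.2],[0,0,0,0,0,0,-1],[0,0,0,0,0,0,-1],[0,0,0,0,0,0,-1],[0,0,0,0,0,0,-1],[0,0,0,0,0,0,-1]],
  ],
)

```text
time: 25.2
eef_pos: [0.408, 0.192, 0.0068]
tcp_rot: [-0.174, 0.985, -0.0, 0.001]
contact_force: [-0.9, -0.7, 5.4]
opening: 0.336
finger_force: 61.4
```

Emit:
send_rows(
  series=[
    [[0,0,-4,0,0,0,-1],[0,0,-5,0,0,0,-1],[0,0,-4,0,0,0.178,-1],[0,0,0,0,0,0.178,-1],[-0.65,-4.45,0,0,0,0,-1],[-0.65,-4.45,0,0,0,0,-1],[-0.65,-4.45,0,0,0,0,-1],[-0.65,-4.45,0,0,0,0,-1],[-0.65,-4.45,0,0,0,0,-1],[-0.65,-4.45,0,0,0,0,-1]],
  ],
)

```text
time: 26.45
eef_pos: [0.4435, -0.0767, 0.1349]
tcp_rot: [0.003, 1.0, 0.0, -0.0]
contact_force: [0.9, 0.2, -1.1]
opening: 0.331
finger_force: 60.6
```

Emit:
send_rows(
  series=[
    [[-0.65,-4.45,0,0,0,0,-1],[-0.65,-4.45,0,0,0,0,-1],[-0.65,-4.45,0,0,0,0,-1],[-0.65,-4.45,0,0,0,0,-1],[0,0,3,0,0,0,-1],[0,0,3,0,0,0,-1],[0,0,2,0,0,0,-1],[0,0,0,0,0,0,-1],[0,0,0,0,0,0,-1]],
  ],
)

```text
time: 27.58
eef_pos: [0.4694, -0.2539, 0.056]
tcp_rot: [0.003, 1.0, -0.0, 0.0]
contact_force: [-0.3, -0.1, -1.3]
opening: 0.333
finger_force: 60.6
```

Run:
```python
from h import *
from plant import ctrl
s,w=look(ctrl,"w11");print(s["eef_pos"],yaw(s),s["opening"],todo(s,(.471,-.2525),.0098,1.56))
```

```text
[ 0.46938982 -0.2538502   0.05598749] 1.5650751158825036 0.33334827324862243 (array([-0.16,  0.14,  4.62]), np.float64(0.005075115882503534))
```

View pics/w11.png

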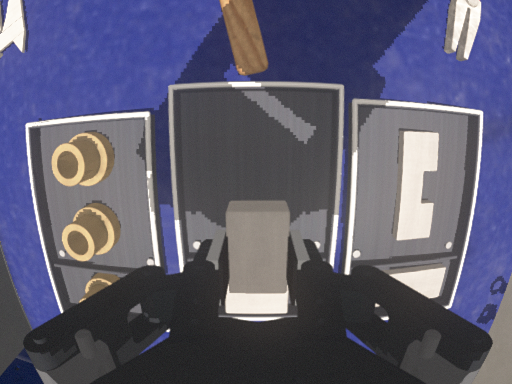

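Both bushes stand upright in the left tray, the gauge is flat in the right one, and the block is centred in the middle one. Lowering.

Emit:
send_rows(
  series=[
    [[-0.1,0.1,1.5,0,0,0,-1],[0,0,1.5,0,0,0,-1],[0,0,1,0,0,0,-1],[0,0,0.6,0,0,0,-1],[0,0,0,0,0,0,-1],[0,0,0,0,0,0,-1]],
  ],
)

```text
time: 28.38
eef_pos: [0.4699, -0.2526, 0.0098]
tcp_rot: [0.003, 1.0, 0.0, -0.001]
contact_force: [-3.3, 2.6, 5.3]
opening: 0.329
finger_force: 61.4
```

Emit:
send_rows(
  series=[
    [[0,0,0,0,0,0,0.1],[0,0,0,0,0,0,0.1],[0,0,0,0,0,0,0.1],[0,0,-3,0,0,0,0.1],[0,0,-5,0,0,0,0.1],[0,0,-5,0,0,0,0.1],[0.4,4.65,0,0,0,0,0.2],[0.4,4.65,0,0,0,0,0.2],[0.4,4.65,0,0,0,0,0.2],[0.4,4.65,0,0,0,0,0.2]],
  ],
)

```text
time: 29.62
eef_pos: [0.4549, -0.0653, 0.1394]
tcp_rot: [0.003, 1.0, -0.0, 0.0]
contact_force: [0.7, -0.6, -0.2]
opening: 0.598
finger_force: 0.0
```

Emit:
send_rows(
  series=[
    [[0.4,4.65,0,0,0,0,0.2],[0.4,4.65,0,0,0,0,0.2],[0.4,4.65,0,0,0,0,0.2],[0.4,4.65,0,0,0,0,0.2],[0.4,4.65,0,0,0,0,0.2],[0.4,4.65,0,0,0,0,0.2],[0.4,4.65,0,0,0,0,0.2],[0.4,4.65,0,0,0,0,0.2],[0.4,4.65,0,0,0,0,0.2],[0.4,4.65,0,0,0,-0.035,0.2]],
  ],
)

```text
time: 30.88
eef_pos: [0.4176, 0.4003, 0.1393]
tcp_rot: [-0.015, 1.0, 0.0, 0.0]
contact_force: [0.3, -0.2, 0.0]
opening: 0.597
finger_force: 0.0
```

Emit:
send_rows(
  series=[
    [[0,0,0,0,0,0,0.2],[0,0,0,0,0,0,0.2]],
  ],
)

```text
time: 31.12
eef_pos: [0.4176, 0.3982, 0.1388]
tcp_rot: [-0.015, 1.0, -0.0, -0.0]
contact_force: [-0.1, 0.5, 0.3]
opening: 0.603
finger_force: 0.0
```

Run:
```python
from h import *
from plant import ctrl
s,w=look(ctrl,"w12");d=load("w12");print(s["eef_pos"],yaw(s),todo(s,(.4212,.398),.005,np.radians(91.8)))
for th in(90,110,150):print(block(d,(257,175),.02,th))
```

```text
[0.41755612 0.39824571 0.13884531] 1.6003291299919489 (array([-0.37, -0.02, 13.38]), np.float64(-0.0018831233388456603))
((array([0.4197, 0.398 ]), 30.4, 47.1, 1.7), np.uint64(1699), array([240., 169.]), array([273., 219.]))
((array([0.4201, 0.398 ]), 30.4, 46.2, 1.7), np.uint64(1644), array([240., 170.]), array([273., 219.]))
((array([0.4261, 0.3985]), 28.9, 34.8, 0.8), np.uint64(914), array([241., 183.]), array([273., 219.]))
```

Aligned: block at (0.4205, 0.398). Gripping.

Emit:
send_rows(
  series=[
    [[-0.3,0,4,0,0,0,0.2],[0,0,4,0,0,0,0.2],[0,0,3,0,0,0,0.2],[0,0,2.4,0,0,0,0.2],[0,0,0,0,0,0,0.2],[0,0,0,0,0,0,-1],[0,0,0,0,0,0,-1],[0,0,0,0,0,0,-1],[0,0,0,0,0,0,-1],[0,0,0,0,0,0,-1]],
  ],
)

```text
time: 32.42
eef_pos: [0.422, 0.3991, 0.0071]
tcp_rot: [-0.015, 1.0, 0.0, 0.001]
contact_force: [0.1, -3.0, 6.1]
opening: 0.332
finger_force: 62.5
```

Emit:
send_rows(
  series=[
    [[0,0,-4,0,0,0.035,-1],[0,0,-5,0,0,0,-1],[0,0,-4,0,0,0,-1],[-0.3,-4.4,0,0,0,0,-1],[-0.3,-4.4,0,0,0,0,-1],[-0.3,-4.4,0,0,0,0,-1],[-0.3,-4.4,0,0,0,0,-1],[-0.3,-4.4,0,0,0,0,-1],[-0.3,-4.4,0,0,0,0,-1],[-0.3,-4.4,0,0,0,0,-1]],
  ],
)

```text
time: 33.67
eef_pos: [0.4392, 0.0895, 0.1347]
tcp_rot: [0.003, 1.0, 0.0, -0.0]
contact_force: [1.2, 0.5, -2.6]
opening: 0.326
finger_force: 61.4
```

Emit:
send_rows(
  series=[
    [[-0.3,-4.4,0,0,0,0,-1],[-0.3,-4.4,0,0,0,0,-1],[0.5,-4.2,0,0,0,0,-1],[0.5,-4.2,0,0,0,0,-1],[0.5,-4.2,0,0,0,0,-1],[0.5,-4.2,0,0,0,0,-1],[0.5,-4.2,0,0,0,0,-1],[0.5,-4.2,0,0,0,0,-1],[0,0,3,0,0,0,-1],[0,0,3,0,0,0,-1]],
  ],
)

```text
time: 34.92
eef_pos: [0.4138, -0.2495, 0.0744]
tcp_rot: [0.004, 1.0, 0.0, 0.0]
contact_force: [-0.2, -0.1, -2.0]
opening: 0.33
finger_force: 61.4
```

Emit:
send_rows(
  series=[
    [[0,0,2,0,0,0,-1],[0,0,0,0,0,0,-1],[0,0,0,0,0,0,-1]],
  ],
)

```text
time: 35.3
eef_pos: [0.4144, -0.2494, 0.0559]
tcp_rot: [0.003, 1.0, -0.0, 0.0]
contact_force: [0.1, -1.3, -1.6]
opening: 0.331
finger_force: 61.4
```

Run:
```python
from h import *
from plant import ctrl
s,w=look(ctrl,"w13");print(s["eef_pos"],yaw(s),s["opening"],todo(s,(.4155,-.2525),.0098,1.56))
```

```text
[ 0.41443957 -0.24935754  0.05589075] 1.5651482551974143 0.3309664248361456 (array([-0.1 , -0.31,  4.61]), np.float64(0.005148255197414242))
```

View pics/w13.png

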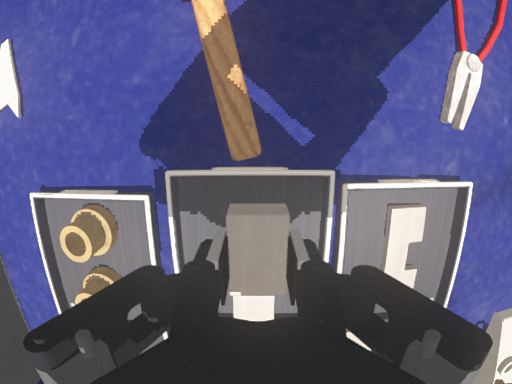

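The held block is at (258,250), with the first block behind it at (254,305). A 3 mm shift to −y and then down.

Emit:
send_rows(
  series=[
    [[-0.1,-0.3,1.5,0,0,0,-1],[0,0,1.5,0,0,0,-1],[0,0,1,0,0,0,-1],[0,0,0.6,0,0,0,-1],[0,0,0,0,0,0,-1],[0,0,0,0,0,0,-1]],
  ],
)

```text
time: 36.1
eef_pos: [0.4147, -0.2519, 0.01]
tcp_rot: [0.003, 1.0, 0.001, -0.001]
contact_force: [-4.6, 3.9, 7.3]
opening: 0.335
finger_force: 62.6
```

Emit:
send_rows(
  series=[
    [[0,0,0,0,0,0,0.1],[0,0,0,0,0,0,0.1],[0,0,0,0,0,0,0.1],[0,0,-3,0,0,0,0.1],[0,0,-5,0,0,0,0.1],[0,0,-5,0,0,0,0.1],[0,0,-5,0,0,0,0.1],[0,0,0,0,0,0,0.1],[0,0,0,0,0,0,0.1]],
  ],
)

```text
time: 37.22
eef_pos: [0.4147, -0.2519, 0.1886]
tcp_rot: [0.003, 1.0, 0.0, -0.0]
contact_force: [-0.1, 1.6, 0.1]
opening: 0.549
finger_force: 0.0
```

Run:
```python
from h import *
from plant import ctrl
s,w=look(ctrl,"w14");d=load("w14");print(s["eef_pos"])
cv2.imwrite("pics/w14b.png",cv2.resize(cv2.imread("pics/w14.png"),None,fx=1.5,fy=1.5,interpolation=cv2.INTER_CUBIC))
```

```text
[ 0.41471913 -0.2519417   0.18864534]
```

View pics/w14b.png

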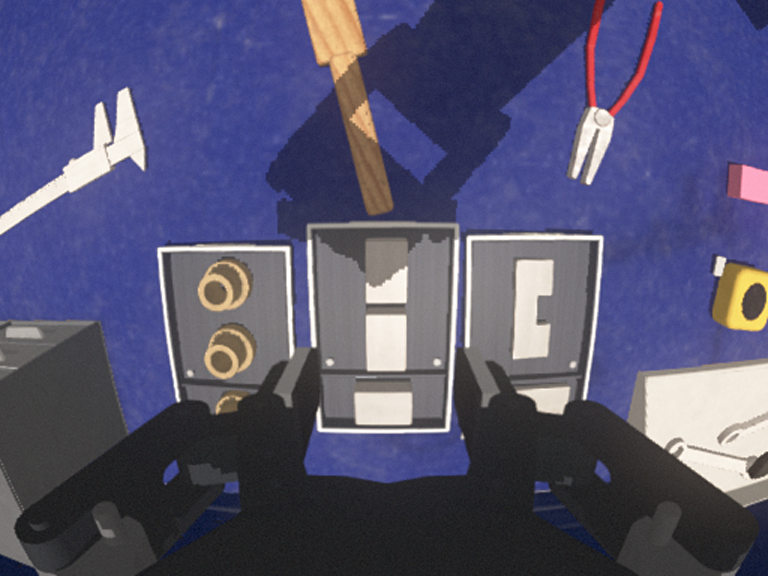

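All five lie properly in their bays: bushes upright at (223,285) and (230,350), blocks at (387,270) and (387,338), gauge at (533,308). The tape has not moved.

```bash
python3 -c "
from plant import ctrl
print(ctrl.sign_off())"
```

```text
the job is handed in; nothing more can be done
None
```

The job is handed in: the last picture showed both bushes upright, both blocks and the gauge flat in their matching trays, with the tape measure where it lay, after about 37 s of the 131 s allowed.

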